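# Slide the loaded drying board home and turn its button

### The job

Three freshly oiled turnings stand on the drying board that sits part-way along the rack's runners. With a fingertip against the board's near edge, push it along the runners until you feel it drop into the locating notches, and stop there without forcing it; then push the wooden turn-button's peg round so that the button lies across the board. Don't lift the board, don't touch or topple the wet pieces, leave everything else on the bench where it is, and finish with the hand clear.

Things in the scene. Friction and masses are not known exactly. Their poses are not given: they have to be found in the camera images.
- rack: Low pine drying rack, fixed on the bench, 390 long (x) x 240 wide (y) x 144 high. Origin: centre of its footprint at bench height; x along its runners, away from the robot; y left. Two side frames (inner faces y = +-102, outer +-120, tops z = 144), each with a runner inside it. Between the runners it is open: nothing there is higher than z = 90.
- notch_home (a point): Point on the rack at x = 45, y = 0, z = 130 of its frame: where the board's origin lies when both battens are in the notches. Runners: strips at y = +-88 to +-102 over the whole length, top z = 130, each with two notches 18 long, 10 deep, centred at x = -45 and +135 of the rack. The notches' far walls stop the board firmly; about 2 mm of play either way.
- drying_board: Loose plywood board 260 (x) x 200 (y) x 12 thick, 0.6 to 0.85 kg with its load. Origin: centre of the underside; x along the runners, away from the robot. Two cross battens below (14 wide, 8 high, at x = +-90) ride on the runners: underside at z = 138 of the rack, origin 75 to 125 mm short of notch_home. Dropped into the notches it lies 8 lower, underside z = 130, top z = 142.
- board_near_edge (a point): Middle of the board's near edge face (the end towards the robot), half-way up its 12 mm thickness; x = -130 of the board. Push here, towards rack +x; it slides with plain wood friction (about 3 to 6 N). When the board is home this edge is at x = -85 of the rack, inside the side frames.
- board_far_edge (a point): Middle of the board's far edge face, half-way up its thickness; x = +130 of the board.
- turn_button (a joint): Angle of the wooden turn-button on top of the rack's right (-y) side frame, about its upright screw. 0: points to the robot (rack -x); negative: swung outwards; positive: inwards, clockwise from above; 1.57: square across the board (rack +y); stop at 1.6. Starts at -0.45 to -0.05, stays where left, about 1 N at the peg to turn.
- button_pivot (a point): Screw axis of the turn-button at the top of the side frame: x = -60, y = -114, z = 144 of the rack. The arm is 60 long from the screw, 14 wide, 10 thick (z = 145 to 155), its underside 3 above the seated board's top; a board still riding on the runners, 8 higher, is in its way.
- button_peg (a point): Middle of the turned finger peg that stands upright on the button's arm, 48 mm from its screw: diameter 14, its foot at z = 155 and its top at z = 176 of the rack; this point at z = 165.
- bowl: Freshly oiled wooden bowl, 96 across the rim, 42 high, standing on the far half of the board. Origin: centre of its foot, z up. Not to be touched.
- lidded_box: Freshly oiled round wooden box with a finial, 54 across, 55 high, standing on the board. Origin: centre of its foot. Not to be touched.
- candle_holder: Freshly oiled low wooden candle holder, 58 across, 37 high, standing on the board. Origin: centre of its foot. All three stand at least 65 mm in from the board's near edge. Not to be touched.
- gouge: Spindle gouge lying on the bench left of the rack, 350 long, 29 high. Origin: the ferrule, at bench height; its blade along x.
- skew_chisel: Skew chisel lying on the bench right of the rack, 340 long, 29 high. Origin: the ferrule, at bench height; its blade along x.
- oil_tin: Round steel tin, 64 across, 95 high, standing close to the right side of the rack. Origin: centre of its underside.
- blank: Square wood blank 75 x 75 x 50 on the bench right of the rack. Origin: centre of its underside.
- jar: Glass wax jar with a lid, standing on the bench left of the rack, 70 across, 80 high. Origin: centre of its underside.
- sanding_block: Cork sanding block 110 x 60 x 30 on the bench left of the rack. Origin: centre of its underside.

How it is judged:
On the way, in this order (a step that is already met when the one before it is completed fails the run):
1. the board has dropped into its notches and lies flat on the runners, pieces standing on it (z of drying_board in the frame of rack below 0.133 m and x of drying_board in the frame of rack between 0.039 and 0.051 m and z of each of board_near_edge, board_far_edge in the frame of rack below 0.139 m and angle between the x axis of drying_board and the x axis of rack, either way round below 0.04 rad and angle between each of bowl, lidded_box, candle_holder's own z axis and vertical below 0.15 rad and z of each of bowl, lidded_box, candle_holder in the frame of drying_board above 0.009 m), for 0.2 s.
2. the turn-button lies across the board (z of drying_board in the frame of rack below 0.133 m and x of drying_board in the frame of rack between 0.039 and 0.051 m and z of each of board_near_edge, board_far_edge in the frame of rack below 0.139 m and angle between the x axis of drying_board and the x axis of rack, either way round below 0.04 rad and value of joint turn_button above 1.15 rad), for 0.2 s.
At the end, for the whole second after the job is handed in: Board at rest, flat on the runners with both battens in the notches (within 6 mm of home along the rack, under 3 mm above the runners, both ends down); turn-button across it (joint above 1.15 rad, 66 of 90 degrees); the three pieces upright on the board (all of step 2 and linear speed of drying_board below 0.01 m/s and angle between each of bowl, lidded_box, candle_holder's own z axis and vertical below 0.15 rad and z of each of bowl, lidded_box, candle_holder in the frame of drying_board above 0.009 m); the robot touches nothing.
It fails at once if an oiled piece is touched by the robot (contact force between any of the fingers, the arm and bowl above 0.3 N or contact force between any of the fingers, the arm and lidded_box above 0.3 N or contact force between any of the fingers, the arm and candle_holder above 0.3 N).
It fails at once if an oiled piece tips over or falls off (angle between any of bowl, lidded_box, candle_holder's own z axis and vertical above 0.4 rad).
It fails at once if the board is lifted off its runners (an end raised more than 8 mm above where it rides) (z of any of board_near_edge, board_far_edge in the frame of rack above 0.152 m).
It fails at once if the board is forced (more than 45 N of push) (contact force between the fingers and drying_board above 45 N).
It fails at once if something else on the bench is moved by more than 20 mm (distance of any of gouge, skew_chisel, oil_tin, blank, jar, sanding_block from where it was at the start of the episode above 0.02 m).
It also fails if it takes over 54 s, if anything falls off the work surface, if the arm or the gripper's body presses on something with over 40 N, if the wrist force passes 120 N, or if a joint passes its speed limit or range.

### The arm

A 6-joint arm with a two-finger parallel gripper is mounted at the origin on the work surface. World frame = base frame: x ahead of the robot, y to its left, z up, the work surface at z = 0. Lengths are in m, angles in rad, forces in N, time in s.
With the tool pointing down it reaches from about 0.35 to 0.975 m from the base axis. Payload 4.9 kg.
Tool frame: the origin (TCP) lies between the finger pads; the fingertips stand 19 mm ahead of it and the grasp point (between the pads) is the TCP; z points along the fingers, y is the line along which they close (so a half turn about z gives the same grasp; the last joint's range is limited). The gripper opens to 85 mm and grips with 20 to 120 N. Pads are 22 mm wide; open, the fingers measure 114 mm over their backs; the gripper's body (76 mm by 85 mm) begins 54 mm behind the grasp point. The pads swing forward as they close: fully open they stand 13 mm farther back than shut.
Start: joints at [1.173, 0.053, 1.613, -0, 1.476, -0.119], TCP at [0.172, 0.601, 0.213] pointing down, gripper open.
Joint ranges: [-3.01, 3.01], [-1.01, 2.22], [0.06, 2.58], [-1.02, 4.17], [0.09, 2.62], [-3.14, 3.14]. Speed limits (rad/s): [2.57, 2.57, 3.14, 3.14, 3.14, 3.14].

### API

Orientations are given as a rotation vector (axis times angle).
In Python, from station import ctrl gives the robot as it stands. The module is installed in compiled form; this text tells all that it offers.
- The arm moves only by the tool servo_tool, never from a script. Its argument "increments" is a list that holds one entry, the list of rows, each a list of 5 numbers: the finger opening in cm, from 0 to 8.54, then the shift along the tool's x, y, z in cm, then the turn about the tool's z in degrees. A call has 1 to 5 rows; each row is the pose to reach, as a shift and turn from the pose commanded when the call began, along the tool's axes at that moment; what a row does not reach only later rows make up. A row lasts 1/10 s, in which the tool goes at most 50 mm and 8.59 degrees, less where a joint would pass 70% of its speed; a pose out of reach is approached as far as the arm can. A call with a gripper value outside its range is refused whole. The fingers move at their own pace and stop on an object; "newtons" is the grip in N (left out, the last holds). Time passes only in rows, so rows that repeat a pose let the fingers close. It gives the time, the measured TCP pose, the force, the opening and the grip force at its end, in the units of the state.
- ctrl.get_obs(): the state, without advancing time (a new reading comes with each control period).
- ctrl.get_image(name): name is "scene" or "top" or "wrist"; returns a dict with "img" (384x512x3 uint8, red, green, blue), "fx", "fy", "cx", "cy" (pixels), "rvec" (rotation vector, rad) and "tvec" (3), from world to camera coordinates, as OpenCV has them; the wrist camera has in their place "mount" (4x4, takes a point from camera to tool coordinates, whose origin is the TCP and whose axes are the flange's). Camera axes: x right, y down, z forward; pixel columns grow to the right and rows downward; lengths in m; the calibration is good to about 2 mm. A picture is of the moment at which its call begins: read the wrist's pose just before it. There is no depth.
- ctrl.finish_job(): hands the job in; it is judged then, once.
The state is a dict: "t": time; "q": joint angles; "dq": joint speeds; "effort": joint torques, N m; "tool_pos": TCP position; "tool_rot": TCP orientation; "contact_force": force on the tool from outside, world axes, zero at the start; "wrist_torque": the same for the moment, N m; "opening": finger opening in m; "grip_force": force on a finger pad.
Only numpy, scipy, OpenCV 4.12 (cv2) and the standard library are available. Lean on these libraries where they do the work, as an engineer would, in place of code of your own. Each camera call takes 0.05 s, during which the arm holds its last target. There are 200 camera calls.

## Working session

There is one attempt and no reset: what is moved stays moved. The work goes in short steps, Python scripts to look and compute and a tool call to move; the robot and the scene stay as the last step left them, time stands still between calls to the robot, and variables do not carry over. Pictures are saved under pics/ and viewed, at most 10 in all, crops included, and the job is handed in when it is done.

Besides the shell and the picture viewer there is one more tool, called as name(argument=value, ...) on one line, values as JSON. servo_tool: Moves the arm, as the interface text tells. Its arguments: {"type":"object","properties":{"increments":{"type":"array"},"newtons":{"type":"number"}},"required":["increments"]}

```bash
mkdir -p pics
python3 - <<'E'
from station import ctrl
import cv2,pickle
o=ctrl.get_obs();print({k:o[k] for k in('t','tool_pos','tool_rot','contact_force','opening')})
for n in('scene','top'):
    d=ctrl.get_image(n);pickle.dump(d,open(f'{n}.pkl','wb'))
    print(n,d['fx'],d['cx'],d['cy'],d['rvec'],d['tvec'])
    cv2.imwrite(f'pics/{n}0.png',cv2.resize(d['img'][:,:,::-1],(800,600),interpolation=cv2.INTER_CUBIC))
E
```

```text
{'t': 0.0, 'tool_pos': array([0.17169722, 0.60028081, 0.21144838]), 'tool_rot': array([-0.43633456, -3.11059059,  0.00313022]), 'contact_force': array([-0.16543649,  1.27252586, -0.46226868]), 'opening': 0.08565983471278654}
scene 389.507354549974 252.3578542896086 189.5674545401333 [ 1.75378502  1.7437383  -0.76189519] [ 0.00246533 -0.33616613  1.54952166]
top 490.09400715223063 256.969226741984 193.36352520014165 [ 2.13756466 -2.15021807  0.13424566] [0.03406763 0.60686013 1.37529588]
```

View pics/top0.png

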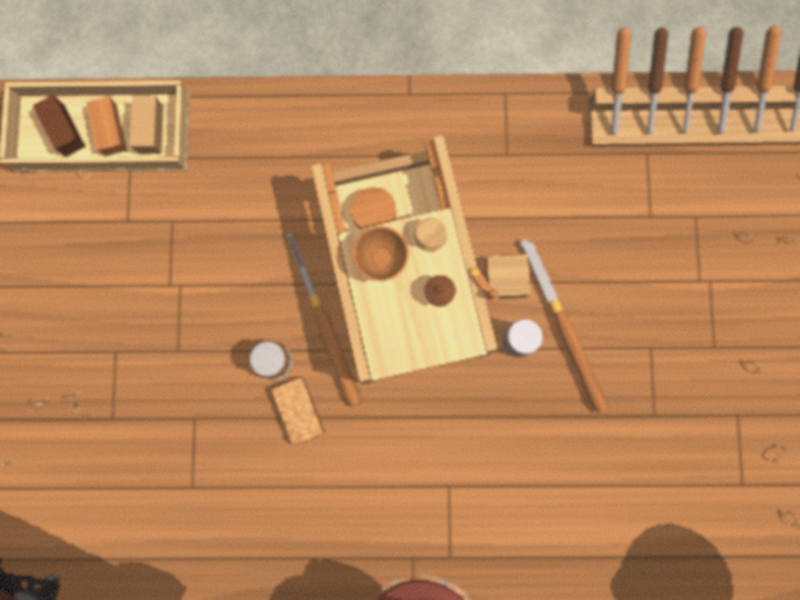

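View pics/scene0.png

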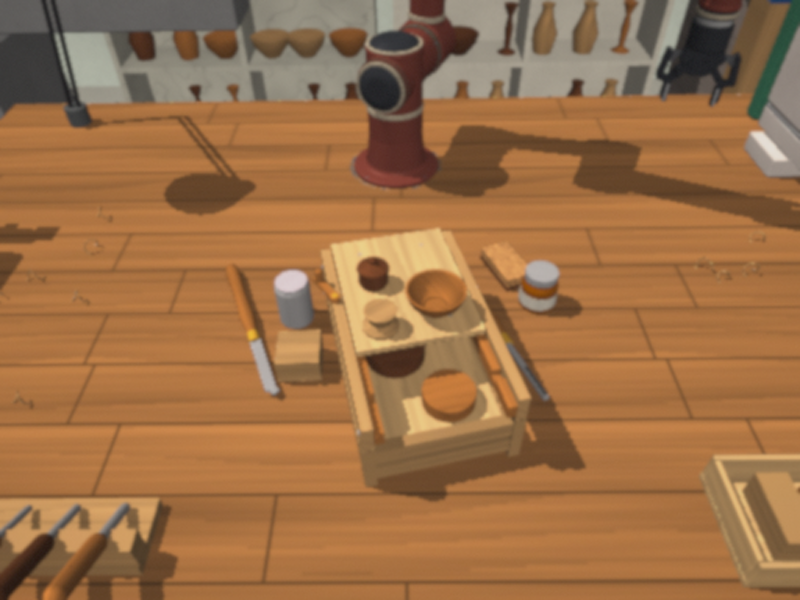

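Top view: the rack is yawed slightly, with far corners at about (314,166) and (444,136) and near corners at about (357,381) and (496,349). The board's near edge runs (366,382)–(491,352), and the button and peg are at about (475,270)–(493,295). The scene view agrees. I'll zoom in to measure.

Run:
```python
import cv2,pickle
d=pickle.load(open('top.pkl','rb'))['img'][:,:,::-1]
c=d[80:250,195:335]
cv2.imwrite('pics/topc.png',cv2.resize(c,None,fx=3.5,fy=3.5,interpolation=cv2.INTER_CUBIC))
```

```text
(no output)
```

View pics/topc.png

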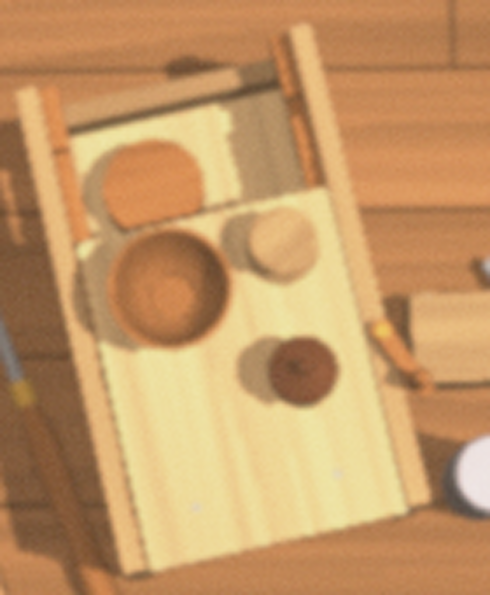

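Crop: rack outer corners are at (17,92), (311,24), (430,500) and (122,575). Board corners are at (78,243), (326,187), (147,571) and (410,513). The screw is at (380,328) and the peg at about (427,380). Next I'll fit the poses.

```bash
cat > h.py <<'E'
import numpy as np,cv2,pickle
from scipy.optimize import least_squares
def proj(d,P):
    K=np.array([[d['fx'],0,d['cx']],[0,d['fy'],d['cy']],[0,0,1]])
    return cv2.projectPoints(np.array(P,float),d['rvec'],d['tvec'],K,None)[0][:,0]
def ray(d,uv,z):
    R=cv2.Rodrigues(np.array(d['rvec']))[0];c=-R.T@d['tvec']
    v=R.T@np.array([(uv[0]-d['cx'])/d['fx'],(uv[1]-d['cy'])/d['fy'],1])
    return c+v*(z-c[2])/v[2]
def w(p,P):
    P=np.array(P,float);c,s=np.cos(p[2]),np.sin(p[2])
    return np.c_[p[0]+c*P[:,0]-s*P[:,1],p[1]+s*P[:,0]+c*P[:,1],P[:,2]]
def r(p,X): # world->rack
    c,s=np.cos(p[2]),np.sin(p[2]);dx,dy=X[0]-p[0],X[1]-p[1]
    return c*dx+s*dy,-s*dx+c*dy
def crop(uv): return (np.array(uv,float)+.5)/3.5-.5+[195,80]
E
python3 - <<'E'
from h import *
d=pickle.load(open('top.pkl','rb'))
P=[[.195,.12,.144],[.195,-.12,.144],[-.195,-.12,.144],[-.195,.12,.144]]
uv=crop([[17,92],[311,24],[430,500],[122,575]])
B=[[.13,.1,.15],[.13,-.1,.15],[-.13,.1,.15],[-.13,-.1,.15]]
uvb=crop([[78,243],[326,187],[147,571],[410,513]])
def f(p):
    b=np.array(B)+[p[3],0,0]
    return np.r_[(proj(d,w(p,P))-uv).ravel(),(proj(d,w(p,b))-uvb).ravel()]
s=least_squares(f,[.6,0,.1,-.06],loss='soft_l1');p=s.x;print('rack',p,'deg',np.degrees(p[2]),'\nres',s.fun.round(1))
np.save('p.npy',p)
S=ray(d,crop([380,328]),.156);print('screw rack',r(p,S))
K=ray(d,crop([428,379]),.174);print('peg world',K,'rack',r(p,K))
for n,u,z in(('box',(300,370),.19),('candle',(283,245),.187),('bowl',(169,288),.192)):print(n,r(p,ray(d,crop(u),z)))
print('tin',r(p,ray(d,crop([489,478]),.095)), 'near edge', w(p,[[p[3]-.13,0,.144]]),'home edge',w(p,[[-.085,0,.136]]))
E
```

```text
rack [ 0.67497954  0.02776378  0.22124973 -0.0679412 ] deg 12.676675742930636 
res [-0.5 -0.6  0.3 -0.3  0.4  1.   0.2 -0.  -0.7  0.1  0.3 -0.3  0.5  0.4
 -0.8 -0.1]
screw rack (np.float64(-0.05679192776700489), np.float64(-0.112723085794524))
peg world [ 0.6020398  -0.12837164  0.174     ] rack (np.float64(-0.10542552800171578), np.float64(-0.13632290392749674))
box (np.float64(-0.07941341681809969), np.float64(-0.04350332453456257))
candle (np.float64(0.01620617783275105), np.float64(-0.05318244078756165))
bowl (np.float64(0.0025308888896115296), np.float64(0.03739028424989096))
tin (np.float64(-0.18331775567533085), np.float64(-0.17524481834301178)) near edge [[ 0.48186336 -0.01567423  0.144     ]] home edge [[0.5920515  0.00911061 0.136     ]]
```

```bash
cat >> h.py <<'E'
def go(x,y,z): # target rack xy (m), world z of TCP -> tool-axis cm and turn deg
    from station import ctrl
    o=ctrl.get_obs();p=np.load('p.npy');R=cv2.Rodrigues(o['tool_rot'])[0]
    X=w(p,[[x,y,z]])[0]
    yaw=np.array([-np.sin(p[2]),np.cos(p[2]),0]);yt=R.T@yaw
    a=np.degrees(np.arctan2(-yt[0],yt[1]));a=(a+90)%180-90
    print('t',o['t'],'rack now',np.round(r(p,o['tool_pos']),4),'z',o['tool_pos'][2].round(4),'F',o['contact_force'].round(1),'inc cm',(R.T@(X-o['tool_pos'])*100).round(2),'turn',a.round(1),'X',X.round(3))
E
python3 -c "
from h import *
go(-.25,0,.211)"
```

```text
t 0.1 rack now [-0.3653  0.669 ] z 0.2116 F [-0.6  0.7 -0.4] inc cm [-42.19 -53.18   0.15] turn -28.7 X [ 0.431 -0.027  0.211]
```

servo_tool(increments=[[[0,-3,-3.8,0,-7],[0,-6,-7.6,0,-14],[0,-9,-11.4,0,-21],[0,-12,-15.2,0,-28.7],[0,-14,-17.7,0,-28.7]]])

```text
t: 0.6
tool_pos: [0.2582, 0.3896, 0.212]
tool_rot: [0.35, -3.122, 0.002]
contact_force: [-0.2, 0.5, 0.6]
opening: 0.0123
grip_force: 0.0
```

```bash
python3 -c "
from h import *
go(-.25,0,.211)"
```

```text
t 0.6 rack now [-0.3272  0.4445] z 0.212 F [-0.2  0.5  0.6] inc cm [ -7.63 -44.46   0.14] turn 0.1 X [ 0.431 -0.027  0.211]
```

servo_tool(increments=[[[0,-0.8,-4.5,0,0],[0,-1.6,-9,0,0],[0,-2.4,-13.5,0,0],[0,-3.2,-18,0,0],[0,-4,-22.5,0,0]]])

```text
t: 1.1
tool_pos: [0.3465, 0.1798, 0.2124]
tool_rot: [-0.349, 3.122, 0.0]
contact_force: [1.0, -0.0, -0.2]
opening: -0.0
grip_force: 0.0
```

servo_tool(increments=[[[0,-0.8,-4.5,0,0],[0,-1.6,-9,0,0],[0,-2.4,-13.5,0,0],[0,-3.2,-18,0,0],[0,-3.4,-21,0,0]]])

```text
t: 1.6
tool_pos: [0.4262, -0.0184, 0.2123]
tool_rot: [0.344, -3.122, 0.0]
contact_force: [0.2, 0.9, -0.4]
opening: -0.0002
grip_force: 0.0
```

servo_tool(increments=[[[0,0,0,0,0],[0,0,0,0,0]]])

```text
t: 1.8
tool_pos: [0.4255, -0.0161, 0.2121]
tool_rot: [0.346, -3.121, -0.001]
contact_force: [-0.4, 0.6, 0.5]
opening: 0.0
grip_force: 0.0
```

Run:
```python
from h import *
from station import ctrl
go(-.25,0,.134)
d=ctrl.get_image('wrist');img=d['img'][:,:,::-1]
print(d['mount'],d['fx'])
cv2.imwrite('pics/w1.png',cv2.resize(img,(800,600)))
```

```text
t 1.8 rack now [-0.253  0.012] z 0.2121 F [-0.4  0.6  0.5] inc cm [-0.31 -1.21  7.81] turn -0.0 X [ 0.431 -0.027  0.134]
[[ 2.60589523e-05 -9.50821478e-01 -3.09739433e-01  8.05491605e-02]
 [ 9.99999987e-01 -2.46676360e-05  1.59855236e-04 -3.57845638e-04]
 [-1.59634331e-04 -3.09739433e-01  9.50821465e-01 -1.61102462e-01]
 [ 0.00000000e+00  0.00000000e+00  0.00000000e+00  1.00000000e+00]] 273.86364158281583
```

View pics/w1.png

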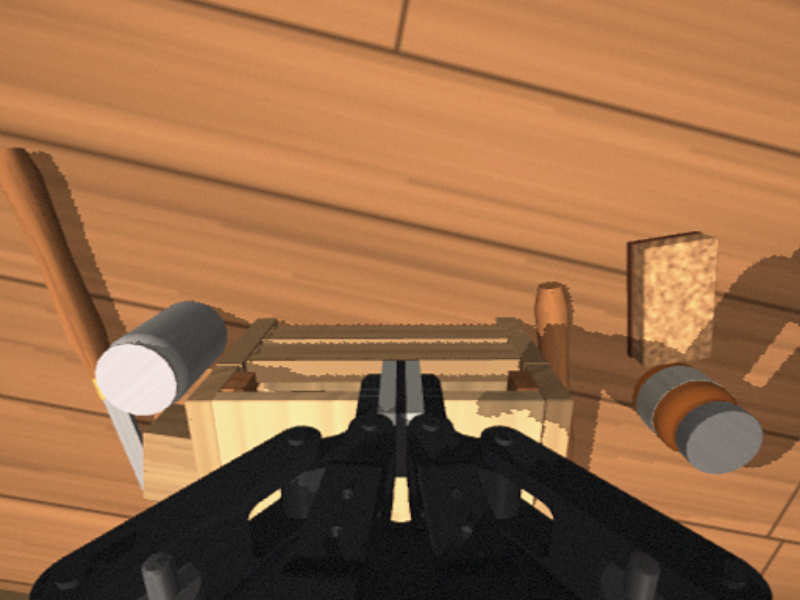

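Wrist view: the closed fingers (around pixel (400,390)) are above and short of the board's near edge, centred between the side frames. Now lower.

servo_tool(increments=[[[0,0,-1.2,3,0],[0,0,-1.2,6,0],[0,0,-1.2,7.6,0],[0,0,-1.2,7.6,0]]])

```text
t: 2.25
tool_pos: [0.4261, -0.0258, 0.1336]
tool_rot: [0.351, -3.116, -0.004]
contact_force: [-1.0, 0.4, 0.4]
opening: 0.0001
grip_force: 0.0
```

servo_tool(increments=[[[0,-1,0,0,0],[0,-2,0,0,0],[0,-2.7,0,0,0],[0,-3.2,0,0,0],[0,-3.7,0,0,0]]])

```text
t: 2.75
tool_pos: [0.4655, -0.0193, 0.1372]
tool_rot: [-0.348, 3.122, -0.0]
contact_force: [-0.0, -0.0, -0.0]
opening: 0.0002
grip_force: 0.0
```

```bash
python3 -c "
from h import *
go(-.096,0,.134)"
```

```text
t 2.75 rack now [-2.147e-01  1.000e-04] z 0.1372 F [-0. -0. -0.] inc cm [-11.87  -0.02   0.33] turn 0.1 X [0.581 0.007 0.134]
```

servo_tool(increments=[[[0,-0.3,0,0,0],[0,-0.7,0,0,0],[0,-1.1,0,0,0],[0,-1.6,0,0,0],[0,-2.1,0,0,0]]])

```text
t: 3.25
tool_pos: [0.4855, -0.0147, 0.1367]
tool_rot: [-0.348, 3.122, -0.0]
contact_force: [0.6, -0.6, 0.1]
opening: -0.0001
grip_force: 0.0
```

servo_tool(increments=[[[0,-0.5,0,0,0],[0,-1,0,0,0],[0,-1.5,0,0,0],[0,-2,0,0,0],[0,-2.5,0,0,0]]])

```text
t: 3.75
tool_pos: [0.5099, -0.0092, 0.1367]
tool_rot: [0.348, -3.122, 0.0]
contact_force: [0.9, 0.1, 0.0]
opening: 0.0004
grip_force: 0.0
```

servo_tool(increments=[[[0,-0.5,0,0,0],[0,-1,0,0,0],[0,-1.5,0,0,0],[0,-2,0,0,0],[0,-2.5,0,0,0]]])

```text
t: 4.25
tool_pos: [0.5343, -0.0037, 0.1367]
tool_rot: [0.348, -3.122, -0.0]
contact_force: [-0.6, 0.9, 0.1]
opening: 0.0002
grip_force: 0.0
```

```bash
python3 -c "
from h import *
go(-.096,0,.134)"
```

```text
t 4.25 rack now [-0.1442  0.0002] z 0.1367 F [-0.6  0.9  0.1] inc cm [-4.82 -0.03  0.27] turn 0.0 X [0.581 0.007 0.134]
```

No force is felt, so I'll look.

Run:
```python
from h import *
from station import ctrl
d=ctrl.get_image('scene');img=d['img'][:,:,::-1]
a=ctrl.get_image('wrist')['img'][:,:,::-1]
c=np.hstack([cv2.resize(img[120:300,190:350],None,fx=2.5,fy=2.5,interpolation=cv2.INTER_CUBIC),cv2.resize(a[150:384,100:400],(400,450))])
cv2.imwrite('pics/s2.png',c);print(c.shape)
```

```text
(450, 800, 3)
```

View pics/s2.png

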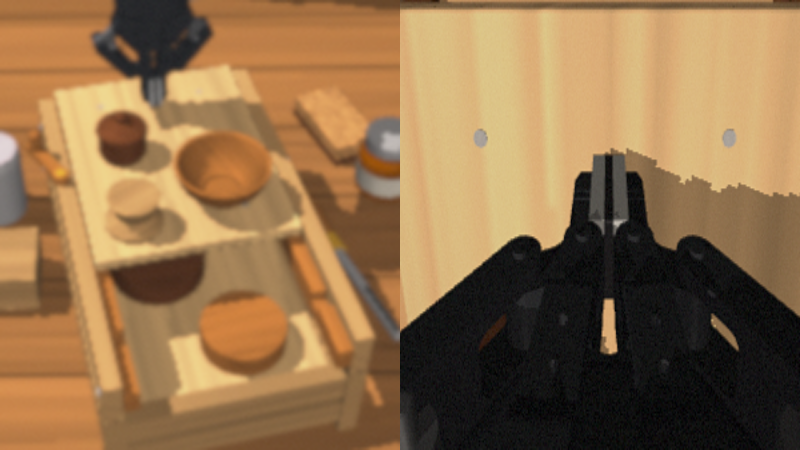

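The fingers are over the board, not against its edge, and the board hasn't moved. I'll check where the tips really are against the reported TCP.

Run:
```python
from h import *
from station import ctrl
o=ctrl.get_obs();T=o['tool_pos'];p=np.load('p.npy');R=cv2.Rodrigues(o['tool_rot'])[0]
print(o['t'],T,o['q'])
d=ctrl.get_image('scene')
k=lambda uv:((uv-[190,120]+.5)*2.5-.5).round(1)
print('scene crop: TCP,tip',k(proj(d,[T,T-[0,0,.019]])))
print('corners board riding',k(proj(d,w(p,np.array([[-.13,.1,.15],[-.13,-.1,.15],[.13,.1,.15],[.13,-.1,.15]])+[p[3],0,0]))))
m=ctrl.get_image('wrist');Mi=np.linalg.inv(m['mount'])
def pw(X):
    c=Mi[:3,:3]@(R.T@(np.array(X)-T))+Mi[:3,3]
    u=np.array([m['fx']*c[0]/c[2]+m['cx'],m['fy']*c[1]/c[2]+m['cy']])
    return ((u-[100,150])*[4/3,450/234]).round(1)
print('wrist crop TCP,tip',pw(T),pw(T-[0,0,.019]))
for e in [p[3]-.13]: print('edge',pw(w(p,[[e,0,.15]])[0]))
t=ctrl.get_image('top');cv2.imwrite('pics/t2.png',cv2.resize(t['img'][80:250,195:335,::-1],None,fx=3.5,fy=3.5,interpolation=cv2.INTER_CUBIC))
# joint forward check: same kinematics at start?
```

```text
4.35 [ 0.53443165 -0.00366694  0.13676704] [-1.46160609e-01 -1.05335140e-01  1.89731221e+00  2.47182260e-05
  1.34944185e+00 -1.93925308e+00]
scene crop: TCP,tip [[153.4 114.3]
 [153.7 127.4]]
corners board riding [[228.3  62.5]
 [ 54.7  88.5]
 [302.2 223.4]
 [ 95.5 260. ]]
wrist crop TCP,tip [208.9 157. ] [208.8 133.9]
edge [208.7   5.6]
```

View pics/t2.png

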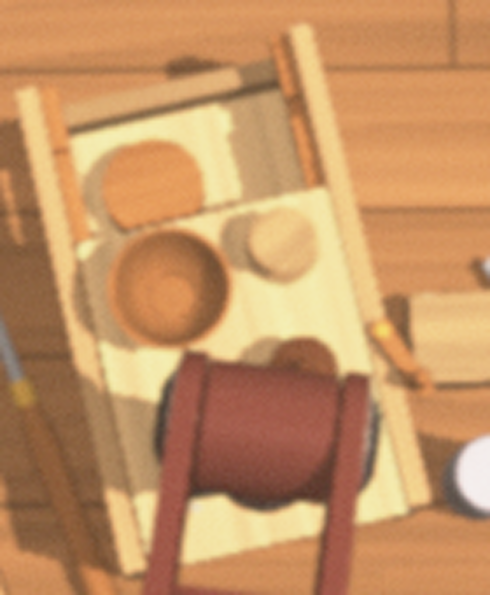

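Run:
```python
from h import *
from station import ctrl
p=np.load('p.npy');d=pickle.load(open('top.pkl','rb'));s=pickle.load(open('scene.pkl','rb'))
for z in(.13,.15):
    N=[ray(d,crop(u),z) for u in([196,507],[337,473])];print(z,'nails rack',[np.round(r(p,n),4) for n in N],np.linalg.norm(N[0]-N[1]))
print('nails scene crop pred z.15',((proj(s,N)-[190,120]+.5)*2.5-.5).round(1))
o=ctrl.get_obs();T=o['tool_pos'];R=cv2.Rodrigues(o['tool_rot'])[0];m=ctrl.get_image('wrist');M=m['mount']
print(o['t'],o['contact_force'],o['wrist_torque'])
uv=[np.array([x*.75+100,y*234/450+150]) for x,y in((80.5,138),(329,138))]
def wr(u,zw):
    v=R@M[:3,:3]@np.array([(u[0]-m['cx'])/m['fx'],(u[1]-m['cy'])/m['fy'],1]);c=T+R@M[:3,3];return c+v*(zw-c[2])/v[2]
for z in(.11,.12,.13,.14,.15):
    n=[wr(u,z) for u in uv];print(z,[np.round(r(p,q),4) for q in n],np.linalg.norm(n[0]-n[1]))
# visible fingertip in wrist: crop (211,153): depth along tool z for assumed tool x
u=np.array([211*.75+100,153*234/450+150]);v=M[:3,:3]@np.array([(u[0]-m['cx'])/m['fx'],(u[1]-m['cy'])/m['fy'],1])
for x in(-.011,0,.011):print('x',x,'tool yz',(M[:3,3]+v*(x-M[0,3])/v[0])[1:])
# start: tips in scene
print('start tip pred 800px',((proj(s,[[.1717,.6003,.2114],[.1717,.6003,.2054]])+.5)*1.5625-.5))
```

```text
0.13 nails rack [array([-0.1563,  0.0547]), array([-0.1552, -0.0569])] 0.11153436958952657
0.15 nails rack [array([-0.1579,  0.0545]), array([-0.1568, -0.0553])] 0.10983932821295894
nails scene crop pred z.15 [[198.4  89.8]
 [100.9 105.4]]
4.5 [-0.65203286  0.13390617 -0.08220849] [-0.01863626 -0.0021105   0.02347746]
0.11 [array([-0.1395, -0.0718]), array([-0.1396,  0.0678])] 0.13954013742547255
0.12 [array([-0.1441, -0.068 ]), array([-0.1442,  0.0641])] 0.1321082115263104
0.13 [array([-0.1486, -0.0642]), array([-0.1487,  0.0605])] 0.12467628562714823
0.14 [array([-0.1532, -0.0603]), array([-0.1533,  0.0569])] 0.11724435972798607
0.15 [array([-0.1577, -0.0565]), array([-0.1578,  0.0533])] 0.10981243382882389
x -0.011 tool yz [0.00126529 0.02542883]
x 0 tool yz [0.00107048 0.00301645]
x 0.011 tool yz [ 0.00087566 -0.01939593]
start tip pred 800px [[681.18975968 116.32572111]
 [680.30301815 118.97863933]]
```

Measured in the wrist and scene images, and at the start pose too, the shut fingertips end about 18 mm *behind* the reported TCP, not 19 mm ahead. They therefore passed about 5 mm over the board without touching it. I'll back out level, then come in with TCP z ≈ 0.107, which puts the tips at about 0.125.

servo_tool(increments=[[[0,3,0,0,0],[0,6,0,0,0],[0,9,0,0,0],[0,10.6,0,0,0],[0,10.6,0,0,0]]])

```text
t: 5.05
tool_pos: [0.4291, -0.0273, 0.1365]
tool_rot: [-0.346, 3.122, -0.0]
contact_force: [-0.4, -0.3, 0.4]
opening: 0.0001
grip_force: 0.0
```

servo_tool(increments=[[[0,0,0,1.5,0],[0,0,0,3,0],[0,0,0,3,0],[0,0,0,3,0]]])

```text
t: 5.45
tool_pos: [0.4308, -0.027, 0.1069]
tool_rot: [0.348, -3.122, -0.0]
contact_force: [0.0, -0.3, 0.5]
opening: -0.0001
grip_force: 0.0
```

Run:
```python
from h import *
from station import ctrl
go(-.096,0,.107)
d=ctrl.get_image('scene');img=d['img'][:,:,::-1]
a=ctrl.get_image('wrist')['img'][:,:,::-1]
c=np.hstack([cv2.resize(img[100:280,190:350],None,fx=2.5,fy=2.5,interpolation=cv2.INTER_CUBIC),cv2.resize(a[150:384,100:400],(400,450))])
cv2.imwrite('pics/s3.png',c)
```

```text
t 5.45 rack now [-2.502e-01  1.000e-04] z 0.1069 F [ 0.  -0.3  0.5] inc cm [-15.42  -0.03  -0.02] turn 0.1 X [0.581 0.007 0.107]
```

View pics/s3.png

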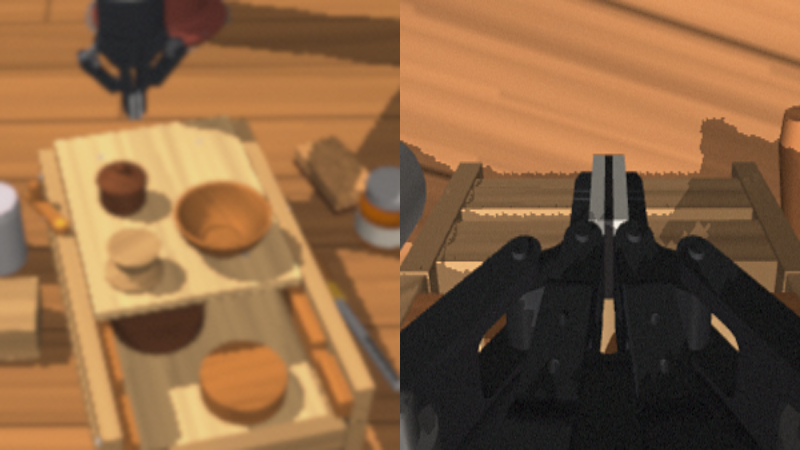

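The tips are at scene pixel (136,117), just short of the board's near edge (150,137) and centred. Now push, watching the force.

servo_tool(increments=[[[0,-1,0,0,0],[0,-2,0,0,0],[0,-3,0,0,0],[0,-3.5,0,0,0],[0,-4,0,0,0]]])

```text
t: 6.05
tool_pos: [0.4701, -0.0181, 0.1066]
tool_rot: [0.349, -3.122, -0.0]
contact_force: [0.3, -0.2, 0.2]
opening: -0.0005
grip_force: 0.0
```

servo_tool(increments=[[[0,-0.3,0,0,0],[0,-0.6,0,0,0],[0,-1,0,0,0],[0,-1.3,0,0,0],[0,-1.6,0,0,0]]])

```text
t: 6.55
tool_pos: [0.4839, -0.015, 0.1066]
tool_rot: [0.348, -3.119, 0.0]
contact_force: [-6.1, -1.9, 3.4]
opening: 0.0005
grip_force: 2.8
```

```bash
python3 -c "
from h import *
go(-.096,0,.107)"
```

```text
t 6.55 rack now [-0.1958  0.0002] z 0.1066 F [-6.1 -1.9  3.4] inc cm [-9.98 -0.03 -0.08] turn 0.0 X [0.581 0.007 0.107]
```

Contact felt at about 6 N. Continue.

servo_tool(increments=[[[0,-0.4,0,0,0],[0,-0.8,0,0,0],[0,-1.2,0,0,0],[0,-1.6,0,0,0],[0,-2,0,0,0]]])

```text
t: 7.05
tool_pos: [0.5034, -0.0106, 0.1065]
tool_rot: [0.348, -3.118, 0.0]
contact_force: [-6.7, -1.6, 4.0]
opening: -0.0001
grip_force: 3.0
```

servo_tool(increments=[[[0,-0.4,0,0,0],[0,-0.8,0,0,0],[0,-1.2,0,0,0],[0,-1.6,0,0,0],[0,-2,0,0,0]]])

```text
t: 7.55
tool_pos: [0.5228, -0.0062, 0.1065]
tool_rot: [0.348, -3.118, 0.0]
contact_force: [-6.4, -1.2, 3.2]
opening: -0.0002
grip_force: 3.0
```

servo_tool(increments=[[[0,-0.4,0,0,0],[0,-0.8,0,0,0],[0,-1.2,0,0,0],[0,-1.6,0,0,0],[0,-2,0,0,0]]])

```text
t: 8.05
tool_pos: [0.5424, -0.0018, 0.1066]
tool_rot: [0.348, -3.118, 0.0]
contact_force: [-6.3, -1.1, 3.7]
opening: 0.0
grip_force: 3.0
```

Run:
```python
from h import *
from station import ctrl
go(-.096,0,.107)
a=ctrl.get_image('scene')['img'][:,:,::-1]
b=ctrl.get_image('wrist')['img'][:,:,::-1]
c=np.hstack([cv2.resize(a[100:280,190:350],None,fx=2.5,fy=2.5,interpolation=cv2.INTER_CUBIC),cv2.resize(b[150:384,100:400],(400,450))])
cv2.imwrite('pics/s4.png',c)
```

```text
t 8.05 rack now [-0.1359  0.0003] z 0.1066 F [-6.3 -1.1  3.7] inc cm [-3.99 -0.03 -0.06] turn 0.0 X [0.581 0.007 0.107]
```

View pics/s4.png

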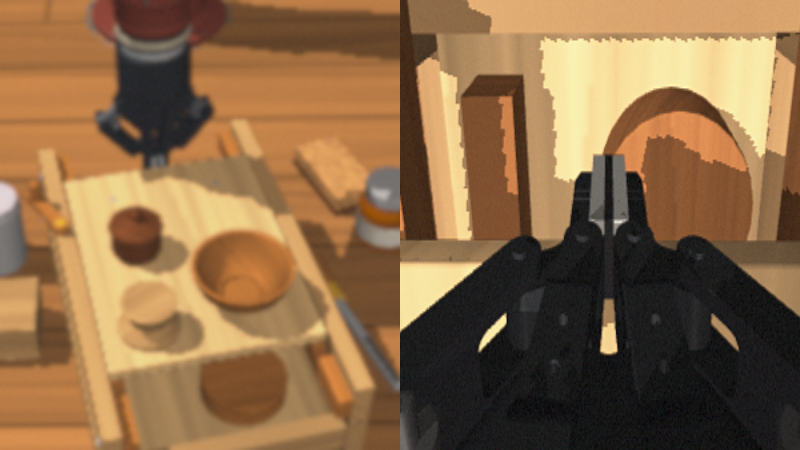

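The board is sliding straight, with its near edge at wrist-crop row ~240 and the pieces standing. Continue more slowly.

servo_tool(increments=[[[0,-0.4,0,0,0],[0,-0.8,0,0,0],[0,-1.2,0,0,0],[0,-1.6,0,0,0],[0,-2,0,0,0]]])

```text
t: 8.65
tool_pos: [0.5621, 0.0027, 0.1065]
tool_rot: [0.348, -3.119, 0.0]
contact_force: [-5.2, -0.4, 2.9]
opening: -0.0002
grip_force: 2.8
```

servo_tool(increments=[[[0,-0.2,0,0,0],[0,-0.4,0,0,0],[0,-0.6,0,0,0]]])

```text
t: 8.95
tool_pos: [0.568, 0.004, 0.1065]
tool_rot: [0.348, -3.12, 0.0]
contact_force: [-5.1, -1.0, 3.5]
opening: 0.0
grip_force: 2.7
```

Run:
```python
from h import *
from station import ctrl
go(-.096,0,.107)
o=ctrl.get_obs();T=o['tool_pos'];R=cv2.Rodrigues(o['tool_rot'])[0];m=ctrl.get_image('wrist');M=m['mount'];p=np.load('p.npy')
g=cv2.cvtColor(m['img'],cv2.COLOR_RGB2GRAY).astype(int)
for col in(190,200,300,310):
    q=np.gradient(cv2.GaussianBlur(g.astype(np.float32),(1,5),0)[:,col]);k=np.argsort(-abs(q[220:330]))[:4]+220
    for row in k:
        v=R@M[:3,:3]@np.array([(col-m['cx'])/m['fx'],(row-m['cy'])/m['fy'],1]);c=T+R@M[:3,3]
        print(col,row,q[row].round(),[np.round(r(p,c+v*(z-c[2])/v[2])[0],4) for z in(.15,.142)])
```

```text
t 8.95 rack now [-0.1095  0.0003] z 0.1065 F [-5.1 -1.   3.5] inc cm [-1.35 -0.03 -0.06] turn 0.0 X [0.581 0.007 0.107]
190 272 -13.0 [np.float64(-0.1089), np.float64(-0.1034)]
190 273 -12.0 [np.float64(-0.1083), np.float64(-0.1028)]
190 281 11.0 [np.float64(-0.1036), np.float64(-0.0977)]
190 282 9.0 [np.float64(-0.103), np.float64(-0.0971)]
200 272 -42.0 [np.float64(-0.1089), np.float64(-0.1034)]
200 273 -32.0 [np.float64(-0.1083), np.float64(-0.1028)]
200 271 -31.0 [np.float64(-0.1095), np.float64(-0.104)]
200 274 -14.0 [np.float64(-0.1077), np.float64(-0.1021)]
300 221 -19.0 [np.float64(-0.1367), np.float64(-0.1331)]
300 278 -18.0 [np.float64(-0.1054), np.float64(-0.0997)]
300 279 -17.0 [np.float64(-0.1048), np.float64(-0.099)]
300 220 -14.0 [np.float64(-0.1372), np.float64(-0.1336)]
310 274 -23.0 [np.float64(-0.1077), np.float64(-0.1022)]
310 224 -19.0 [np.float64(-0.1352), np.float64(-0.1314)]
310 273 -18.0 [np.float64(-0.1083), np.float64(-0.1028)]
310 275 -16.0 [np.float64(-0.1072), np.float64(-0.1015)]
```

servo_tool(increments=[[[0,-0.3,0,0,0],[0,-0.6,0,0,0],[0,-0.8,0,0,0],[0,-1,0,0,0],[0,-1.2,0,0,0]]])

```text
t: 9.5
tool_pos: [0.58, 0.0068, 0.1064]
tool_rot: [0.348, -3.12, -0.0]
contact_force: [-5.0, -0.6, 2.2]
opening: 0.0001
grip_force: 2.6
```

servo_tool(increments=[[[0,-0.1,0,0,0],[0,-0.2,0,0,0],[0,-0.3,0,0,0]]])

```text
t: 9.8
tool_pos: [0.5834, 0.0074, 0.1063]
tool_rot: [0.348, -3.122, 0.0]
contact_force: [-4.0, -0.6, -0.1]
opening: -0.0001
grip_force: 2.0
```

servo_tool(increments=[[[0,-0.1,0,0,0],[0,-0.2,0,0,0]]])

```text
t: 10.0
tool_pos: [0.5854, 0.0079, 0.1063]
tool_rot: [0.348, -3.122, -0.0]
contact_force: [-2.9, -0.2, -1.4]
opening: 0.0002
grip_force: 1.6
```

The force is changing as the board drops. Take one more look.

servo_tool(increments=[[[0,-0.1,0,0,0],[0,-0.1,0,0,0]]])

```text
t: 10.2
tool_pos: [0.5855, 0.0079, 0.1064]
tool_rot: [0.348, -3.119, 0.0]
contact_force: [-7.5, -1.8, 1.5]
opening: -0.0
grip_force: 3.4
```

Run:
```python
from h import *
from station import ctrl
go(-.096,0,.107)
d=ctrl.get_image('scene');a=d['img'][:,:,::-1]
b=ctrl.get_image('wrist')['img'][:,:,::-1]
p=np.load('p.npy')
for z in(.150,.142):print(z,((proj(d,w(p,[[.175,.1,z],[.175,-.1,z],[-.085,.1,z],[-.085,-.1,z]]))-[190,130]+.5)*2.5-.5).round())
c=np.hstack([cv2.resize(a[130:310,190:350],None,fx=2.5,fy=2.5,interpolation=cv2.INTER_CUBIC),cv2.resize(b[150:384,100:400],(400,450))])
cv2.imwrite('pics/s5.png',c)
```

```text
t 10.2 rack now [-0.0916  0.0003] z 0.1064 F [-7.5 -1.8  1.5] inc cm [ 0.44 -0.03 -0.06] turn 0.1 X [0.581 0.007 0.107]
0.15 [[344. 290.]
 [119. 333.]
 [257. 100.]
 [ 71. 130.]]
0.142 [[343. 296.]
 [119. 339.]
 [257. 106.]
 [ 71. 136.]]
```

View pics/s5.png

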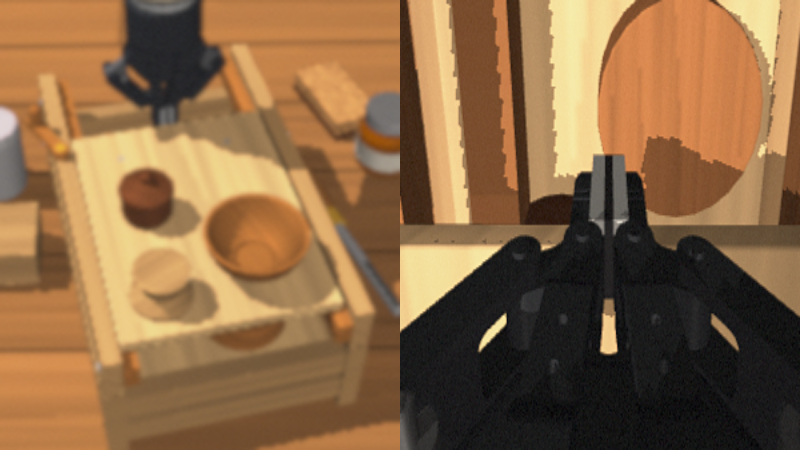

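The near edge has dropped, from wrist-crop row ~241 to ~225. I'll confirm the firm stop with a small press.

servo_tool(increments=[[[0,-0.1,0,0,0],[0,-0.1,0,0,0]]])

```text
t: 10.5
tool_pos: [0.5855, 0.0079, 0.1064]
tool_rot: [0.348, -3.116, 0.001]
contact_force: [-10.8, -1.8, 4.4]
opening: -0.0001
grip_force: 5.4
```

Run:
```python
from h import *
from station import ctrl
go(-.096,0,.107)
# edge profile far side: compare measured far-edge line to predicted, in scene, before (scene.pkl riding) and now
p=np.load('p.npy')
s0=pickle.load(open('scene.pkl','rb'));s1=ctrl.get_image('scene')
for nm,s,x0 in(('before',s0,p[3]),('now',s1,.045)):
    for y in(-.05,-.03,.0,.03,.05,.07):
        res=[]
        g=cv2.GaussianBlur(cv2.cvtColor(s['img'],cv2.COLOR_RGB2GRAY),(5,3),0).astype(float)
        for z in(.15,.142):
            u=proj(s,w(p,[[x0+.13,y,z]]))[0];res.append(u[1].round(1))
        col=int(round(u[0]));rr=np.arange(int(u[1])-8,int(u[1])+10);q=np.gradient(g[:,col])[rr]
        print(nm,y,'pred .15/.142',res,'obs',rr[np.argmin(q)],q.min().round())
```

```text
t 10.5 rack now [-0.0916  0.0003] z 0.1064 F [-10.8  -1.8   4.4] inc cm [ 0.44 -0.03 -0.06] turn 0.1 X [0.581 0.007 0.107]
before -0.05 pred .15/.142 [np.float64(219.9), np.float64(222.2)] obs 224 -26.0
before -0.03 pred .15/.142 [np.float64(218.5), np.float64(220.7)] obs 223 -26.0
before 0.0 pred .15/.142 [np.float64(216.2), np.float64(218.5)] obs 218 -24.0
before 0.03 pred .15/.142 [np.float64(214.1), np.float64(216.4)] obs 215 -19.0
before 0.05 pred .15/.142 [np.float64(212.6), np.float64(214.9)] obs 215 -14.0
before 0.07 pred .15/.142 [np.float64(211.2), np.float64(213.5)] obs 214 -5.0
now -0.05 pred .15/.142 [np.float64(258.6), np.float64(260.9)] obs 263 -20.0
now -0.03 pred .15/.142 [np.float64(256.9), np.float64(259.1)] obs 262 -18.0
now 0.0 pred .15/.142 [np.float64(254.2), np.float64(256.5)] obs 259 -22.0
now 0.03 pred .15/.142 [np.float64(251.6), np.float64(253.9)] obs 257 -24.0
now 0.05 pred .15/.142 [np.float64(249.9), np.float64(252.2)] obs 256 -13.0
now 0.07 pred .15/.142 [np.float64(248.2), np.float64(250.5)] obs 255 -6.0
```

The far edge is now about 2.5 px lower relative to prediction than before, which matches an 8 mm drop, and the stop is firm at 11 N. The board is seated. Back off and go to the peg.

servo_tool(increments=[[[0,1,0,0,0],[0,3,0,0,0],[0,5,0,0,0],[0,5,0,-4,0],[0,5,0,-7.2,0]]])

```text
t: 11.05
tool_pos: [0.5383, -0.0026, 0.1792]
tool_rot: [-0.348, 3.121, 0.001]
contact_force: [1.1, 0.2, 1.3]
opening: -0.0002
grip_force: 0.0
```

servo_tool(increments=[[[0,0,-4,0,0],[0,-1,-8.5,0,0],[0,-2,-13,0,0],[0,-3,-16.4,0,0],[0,-3,-16.4,0,0]]])

```text
t: 11.55
tool_pos: [0.6062, -0.16, 0.1794]
tool_rot: [-0.342, 3.119, -0.004]
contact_force: [0.1, 0.4, 0.4]
opening: -0.0001
grip_force: 0.0
```

Run:
```python
from h import *
from station import ctrl
go(-.11,-.166,.143)
p=np.load('p.npy');t=ctrl.get_image('top');s=ctrl.get_image('scene')
c=np.hstack([cv2.resize(t['img'][80:250,200:330,::-1],(400,523)),cv2.resize(s['img'][120:277,190:310,::-1],(400,523),interpolation=cv2.INTER_CUBIC)])
cv2.imwrite('pics/s6.png',c)
```

```text
t 11.55 rack now [-0.1083 -0.1681] z 0.1794 F [0.1 0.4 0.4] inc cm [0.18 0.22 3.63] turn -0.2 X [ 0.604 -0.158  0.143]
```

View pics/s6.png

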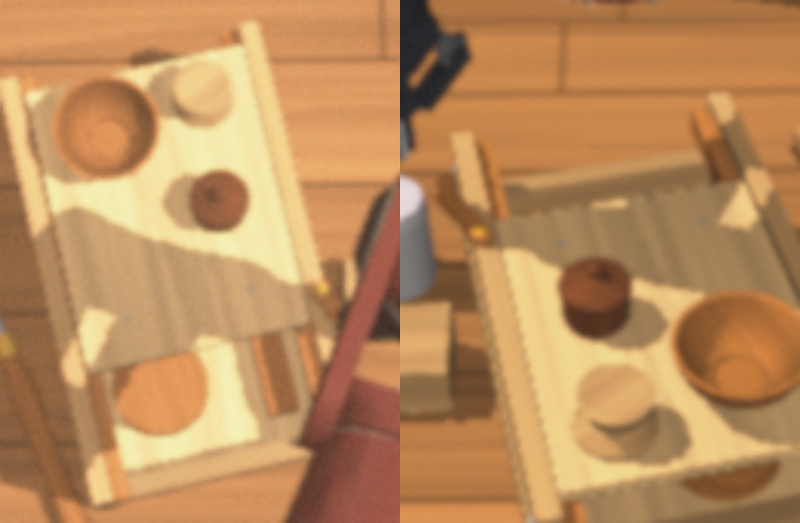

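The board is flat and home, with the pieces standing, and the hand is outside the peg. Lower and sweep.

servo_tool(increments=[[[0,0.2,0,1.5,0],[0,0.2,0,3,0],[0,0.2,0,3.6,0],[0,0.2,0,3.6,0]]])

```text
t: 12.05
tool_pos: [0.6006, -0.1552, 0.14]
tool_rot: [0.349, -3.118, -0.003]
contact_force: [-0.9, -0.4, -0.2]
opening: -0.0
grip_force: 0.0
```

servo_tool(increments=[[[0,0,0.4,0,0],[0,0,0.9,0,0],[0,0,1.4,0,0],[0,0,1.9,0,0],[0,0,2.4,0,0]]])

```text
t: 12.55
tool_pos: [0.5962, -0.1338, 0.1433]
tool_rot: [0.348, -3.121, 0.003]
contact_force: [-1.3, -0.7, 1.0]
opening: -0.0002
grip_force: 0.7
```

servo_tool(increments=[[[0,0,0.5,0,0],[0,0,1,0,0],[0,0,1.5,0,0],[0,0,2,0,0],[0,0,2.5,0,0]]])

```text
t: 13.05
tool_pos: [0.5916, -0.1081, 0.1429]
tool_rot: [-0.348, 3.121, -0.0]
contact_force: [0.4, -1.9, -0.1]
opening: 0.0002
grip_force: 0.4
```

```bash
python3 -c "
from h import *
go(-.082,-.069,.143)"
```

```text
t 13.05 rack now [-0.1111 -0.1143] z 0.1429 F [ 0.4 -1.9 -0.1] inc cm [-2.92  4.53 -0.01] turn 0.1 X [ 0.61  -0.058  0.143]
```

servo_tool(increments=[[[0,0,0.5,0,0],[0,-0.1,1,0,0],[0,-0.4,1.5,0,0],[0,-0.7,2,0,0],[0,-1,2.5,0,0]]])

```text
t: 13.55
tool_pos: [0.5959, -0.0817, 0.1425]
tool_rot: [-0.348, 3.122, -0.0]
contact_force: [0.3, -0.9, 0.1]
opening: 0.0001
grip_force: 0.6
```

servo_tool(increments=[[[0,-0.4,0.5,0,0],[0,-0.8,1,0,0],[0,-1.2,1.5,0,0],[0,-1.6,1.8,0,0],[0,-1.9,2,0,0]]])

```text
t: 14.05
tool_pos: [0.61, -0.0579, 0.1426]
tool_rot: [0.349, -3.122, -0.0]
contact_force: [-0.2, -0.8, -0.8]
opening: -0.0001
grip_force: 0.4
```

```bash
python3 -c "
from h import *
go(-.078,-.068,.143)
from station import ctrl
p=np.load('p.npy');s=ctrl.get_image('scene');h=cv2.cvtColor(s['img'],cv2.COLOR_RGB2HSV).astype(int)
q=proj(s,w(p,[[-.06,-.114,.156]]+[[-.06-.048*np.cos(t),-.114+.048*np.sin(t),.176] for t in(-.4,1.0,1.15,1.3,1.45,1.57)]));print(q.round(1))
"
```

```text
t 14.05 rack now [-0.0822 -0.0693] z 0.1426 F [-0.2 -0.8 -0.8] inc cm [-0.42  0.13 -0.04] turn 0.1 X [ 0.614 -0.056  0.143]
[[213.8 187.5]
 [203.3 171.4]
 [227.4 172.4]
 [229.1 173.8]
 [230.6 175.3]
 [231.6 177.1]
 [232.2 178.5]]
```

servo_tool(increments=[[[0,-0.1,0,0,0],[0,-0.2,0,0,0],[0,-0.3,0,0,0]]])

```text
t: 14.4
tool_pos: [0.6126, -0.0577, 0.1426]
tool_rot: [0.348, -3.122, -0.001]
contact_force: [-1.1, 0.5, -0.5]
opening: -0.0001
grip_force: 0.5
```

servo_tool(increments=[[[0,-0.1,0,0,0],[0,-0.2,0,0,0]]])

```text
t: 14.6
tool_pos: [0.6146, -0.0573, 0.1426]
tool_rot: [0.348, -3.122, -0.0]
contact_force: [-2.1, -0.0, 0.2]
opening: -0.0
grip_force: 0.5
```

servo_tool(increments=[[[0,1.5,0,0,0],[0,4,0,0,0],[0,4,0,-5,0],[0,6,0,-10,0],[0,10,0,-12,0]]])

```text
t: 15.1
tool_pos: [0.5192, -0.0798, 0.2677]
tool_rot: [-0.349, 3.115, -0.005]
contact_force: [-0.6, -1.3, 0.6]
opening: 0.0001
grip_force: 0.0
```

servo_tool(increments=[[[0,3,0,0,0],[0,6,0,0,0],[0,6,0,0,0],[0,6,0,0,0]]])

```text
t: 15.5
tool_pos: [0.4588, -0.0928, 0.2633]
tool_rot: [-0.347, 3.12, -0.001]
contact_force: [-0.3, 0.7, 0.6]
opening: 0.0001
grip_force: 0.0
```

Run:
```python
from h import *
from station import ctrl
go(-.078,-.068,.143)
p=np.load('p.npy');a=pickle.load(open('scene.pkl','rb'));b=ctrl.get_image('scene')
# render predicted arm outline mask for each angle; arm colour (orange) vs pale board: mean saturation along the arm
H=lambda s:cv2.cvtColor(s['img'],cv2.COLOR_RGB2HSV)[:,:,1].astype(np.float32)
for nm,s in(('start',a),('now',b)):
    out=[]
    for t in np.arange(-.6,1.7,.15):
        P=w(p,[[-.06-k*np.cos(t),-.114+k*np.sin(t),.155] for k in np.linspace(.015,.058,20)])
        u=(proj(s,P)+[0,2]).astype(np.float32);out.append((round(float(t),2),int(cv2.remap(H(s),u[:,:1],u[:,1:],1).mean())))
    print(nm,out)
```

```text
t 15.5 rack now [-0.2373 -0.0702] z 0.2633 F [-0.3  0.7  0.6] inc cm [-15.91   0.23  12.06] turn 0.0 X [ 0.614 -0.056  0.143]
start [(-0.6, 166), (-0.45, 174), (-0.3, 171), (-0.15, 151), (0.0, 141), (0.15, 136), (0.3, 127), (0.45, 121), (0.6, 118), (0.75, 116), (0.9, 115), (1.05, 119), (1.2, 121), (1.35, 120), (1.5, 117), (1.65, 114)]
now [(-0.6, 152), (-0.45, 149), (-0.3, 143), (-0.15, 133), (0.0, 132), (0.15, 133), (0.3, 147), (0.45, 156), (0.6, 150), (0.75, 146), (0.9, 143), (1.05, 149), (1.2, 160), (1.35, 169), (1.5, 172), (1.65, 169)]
```

Saturation along the arm now peaks at about 1.5 rad, up from about -0.45 at the start, so the button lies across the board. The hand is clear.

```bash
python3 -c "
from station import ctrl
print(ctrl.finish_job())"
```

```text
the job is handed in; nothing more can be done
None
```

The job is handed in at about 15.5 s, with no verdict shown: the board is in its notches against a firm stop (about 11 N), the turn-button lies across it at about 1.5 rad, nothing wet was touched as far as I could see, and the hand is clear; a first pass went about 5 mm over the board without contact, because the shut fingertips end about 18 mm behind the reported TCP rather than 19 mm ahead.

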